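# Test-press the gas duster

### The arm

A 6-joint arm with a two-finger parallel gripper is mounted at the origin on a cart in front of the work surface, level with it; the furniture and walls round the work are solid. World frame = base frame: x ahead of the robot, y to its left, z up, the work surface at z = 0. Lengths are in m, angles in rad, forces in N, time in s.
With the tool pointing down it reaches from about 0.35 to 0.925 m from the base axis. Payload 6.4 kg.
Tool frame: the origin (TCP) lies on the centre line of the jaws, within the pads' length; the fingertips stand 17 mm ahead of it and the grasp point (between the pads) lies 2 mm behind it; z points along the fingers, y is the line along which they close (so a half turn about z gives the same grasp; the last joint's range is limited). The gripper opens to 94 mm and grips with 3 to 60 N. Pads are 16 mm wide; open, the fingers measure 119 mm over their backs; the gripper's body (75 mm by 177 mm) begins 78 mm behind the grasp point.
Start: joints at [1.128, 0.245, 1.558, -0, 1.339, -0.174], TCP at [0.173, 0.627, 0.222] pointing down, gripper open.
Joint ranges: [-3.13, 3.13], [-1.02, 2.26], [0.13, 2.54], [-0.95, 4.09], [0.21, 2.88], [-2.74, 2.74]. Speed limits (rad/s): [2.57, 2.57, 3.14, 3.14, 3.14, 3.14].

### API

Orientations are given as a unit quaternion [w, x, y, z].
In Python, from cell import r, snapshot, spotter gives the robot as it stands. The module is installed in compiled form; this text tells all that it offers.
- The arm moves only by the tool step_arm, never from a script. Its argument "commands" is a list of rows, each a list of 2 entries, a list of its own where there are three numbers: the shift along the tool's x, y, z in cm, then the turn about the tool's z in rad. In form: [[[x, y, z], turn], ...]. A call has 1 to 10 rows; each row shifts and turns the commanded pose from where the row before left it, along the tool's axes as they then stand; what a row does not reach is not made up. A row lasts 1/10 s, in which the tool goes at most 50 mm and 8.59 degrees, less where a joint would pass 70% of its speed; a pose out of reach is approached as far as the arm can. A call with a gripper value outside its range is refused whole. "fingers" is the opening, from 0 (shut) to 1 (fully open), set as the call begins (left out, the last holds). The fingers move at their own pace and stop on an object; "newtons" is the grip in N (left out, the last holds). Time passes only in rows, so rows that do not move let the fingers close. It gives the time, the measured TCP pose, the force, the opening and the grip force at its end, in the units of the state.
- r.get_state(): the state, without advancing time (a new reading comes with each control period).
- snapshot(name): name is "scene" or "top"; returns a dict with "frame" (420x560x3 uint8, red, green, blue), "range_z" (420x560 float32, m along the optical axis (not along the pixel's ray), 0 where there is no reading), "camera_matrix" (3x3 intrinsics, pixels), "view" (4x4, takes a point from world to camera coordinates). Camera axes: x right, y up, looking along -z (the intrinsics and any distortion apply to the point x, -y, -z); pixel columns grow to the right and rows downward; lengths in m; the calibration is good to about 2 mm. A picture is of the moment at which its call begins.
- r.close_job(): hands the job in; it is judged then, once.
Trained networks look in a picture, given as the dict that the camera call returned (one of the last four; its "shot" number tells which), for a name from the list of things; names that differ only in an ending like _2 or _b are one class to them, and where a whole thing is asked for, a point or a joint stands for the part that bears it (a point fixed in the world has none). Each returns a list of dicts, best first, with "confidence" (0 to 1); they miss things now and then, are a little off and sometimes report something else, mostly with a low value. They report only what shows in the picture. A call takes as long as a camera call. They do not tell look-alikes from the thing itself.
- spotter.look_for(picture, name): "position" ([column, row] in pixels, amid what is visible of it).
The state is a dict: "time": time; "qpos": joint angles; "qd": joint speeds; "joint_efforts": joint torques, N m; "position": TCP position; "tool_rot": TCP orientation; "contact_force": force on the tool from outside, world axes, zero at the start; "moment": the same for the moment, N m; "opening": opening from 0.0 (shut) to 1.0 (fully open); "gripper_force": force on a finger pad.
Only numpy, scipy, OpenCV 4.12 (cv2) and the standard library are available. Lean on these libraries where they do the work, as an engineer would, in place of code of your own. Each camera call takes 0.05 s, during which the arm holds its last target. There are 200 camera calls.

### The job

Two spray cans are clamped to the bench in holders. Test the gas duster, the tall slim can, before it is used on the keyboard: press its nozzle cap straight down as far as it goes, then let it spring fully back up and take your hand away. Leave the short wide can and the brown bottle alone.

Things in the scene. Friction and masses are not known exactly. Their poses are not given: they have to be found in the camera images.
- duster_top (a point): centre of the top of the tall slim spray can's nozzle cap (moves with it; z up, x towards its 3 mm outlet stub). The cap is a grey plastic disc 30 mm wide, 18 mm high, its top 210 mm above the bench when up, nothing over it. The can below, 52 mm wide, is metal with a plain white band, upright, fixed to the bench in a black holder with a round foot 82 mm wide.
- duster_nozzle (a joint): stroke of that nozzle cap in m: 0 up (at rest), 0.008 fully down against its stop. A spring pushes it up: about 1.3 N to start, 4 N at the stop, and it comes back up by itself when let go.
- foam_top (a point): centre of the top of the nozzle cap of the short wide spray can, to be left alone: the same cap, metal and white band, but 159 mm high in all, can 66 mm wide, holder foot 96 mm wide. It too is fixed to the bench; its cap goes down just as easily.
- amber_bottle: brown reagent bottle with a black cap, 60 mm across and 125 mm high, standing loose and upright on the bench at the left of the cans, to be left alone; origin at the centre of its underside, z up. Behind the row, left of the keyboard, a white instrument over 350 mm high stands with its front face at about x = 0.58 m; it and the rest of the bench are fixed: keep the arm clear of them.
Mind the look-alikes: they are no part of the job. Leave any orange look-alike of the part that bears duster_top alone.

How it is judged:
By the outcome, as a careful person would: the job done as asked, in the order asked, and still so for the second after the job is handed in, with the robot touching nothing.
It also fails if it takes over 32 s, if anything falls off the work surface, if the arm or the gripper's body presses on something with over 40 N, if the wrist force passes 120 N, or if a joint passes its speed limit or range.

## Working session

There is one attempt and no reset: what is moved stays moved. The work goes in short steps, Python scripts to look and compute and a tool call to move; the robot and the scene stay as the last step left them, time stands still between calls to the robot, and variables do not carry over. Pictures are saved under pics/ and viewed, at most 10 in all, crops included, and the job is handed in when it is done.

Besides the shell and the picture viewer there is one more tool, called in YAML: its name, and indented under it one key for each argument. step_arm: Moves the arm, as the interface text tells. Its arguments: {"type":"object","properties":{"commands":{"type":"array"},"fingers":{"type":"number"},"newtons":{"type":"number"}},"required":["commands"]}

```bash
mkdir -p pics; cat > h.py <<'E'
import numpy as np, cv2
from cell import r, snapshot, spotter
def world(p,c,rw,z=None):
    z=p["range_z"][int(round(rw)),int(round(c))] if z is None else z
    K=p["camera_matrix"]; 
    v=np.array([(c-K[0,2])/K[0,0]*z,-(rw-K[1,2])/K[1,1]*z,-z,1])
    return (np.linalg.inv(p["view"])@v)[:3]
def save(p,n): cv2.imwrite(f"pics/{n}.png",p["frame"][:,:,::-1])
E
python3 - <<'E'
from h import *
s=r.get_state(); print(s)
for n in("scene","top"):
    p=snapshot(n); save(p,n+"1"); print(n,p.keys())
    for k in("duster_top","foam_top","amber_bottle"):
        for d in spotter.look_for(p,k)[:4]:
            c,w=d["position"]; print(k,d["confidence"],np.round([c,w]),world(p,c,w).round(3))
E
```

```text
{'time': 0.0, 'qpos': array([ 1.12787439e+00,  2.45785572e-01,  1.55897635e+00, -1.46426012e-05,
        1.33868550e+00, -1.74105784e-01]), 'qd': array([ 0.00093185,  0.0014312 ,  0.0015342 ,  0.00113448, -0.00090647,
        0.00240492]), 'joint_efforts': array([ 2.29272686e-03, -4.15834665e+01, -3.14606202e+01,  6.85949181e-02,
        3.30469769e-02, -1.31830516e-04]), 'position': array([0.17239483, 0.62614855, 0.2213838 ]), 'tool_rot': array([-2.74806785e-04,  1.34002016e-01,  9.90980625e-01, -8.85761983e-04]), 'contact_force': array([-0.39116148, -0.24172973, -1.30791437]), 'moment': array([-0.0239316 ,  0.03835122,  0.01305196]), 'gripper_force': 0.0, 'opening': 1.0020658554542845}
scene dict_keys(['frame', 'range_z', 'camera_matrix', 'view', 'shot'])
duster_top 0.41 [181. 192.] [0.457 0.304 0.068]
foam_top 0.7 [301. 296.] [ 0.448 -0.269  0.148]
amber_bottle 0.58 [183. 190.] [0.46  0.292 0.082]
top dict_keys(['frame', 'range_z', 'camera_matrix', 'view', 'shot'])
duster_top 0.65 [246. 265.] [0.451 0.111 0.207]
foam_top 0.62 [372. 262.] [ 0.45  -0.249  0.159]
amber_bottle 0.61 [183. 264.] [0.472 0.306 0.116]
```

View pics/scene1.png

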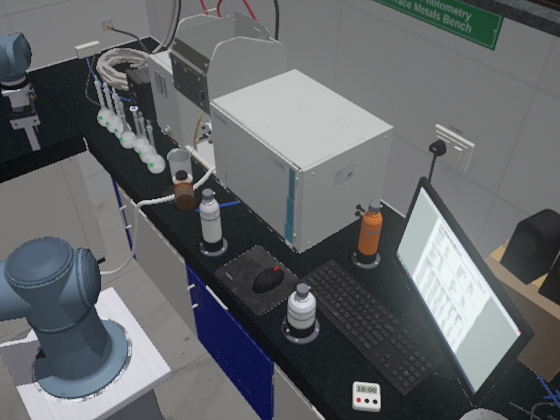

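View pics/top1.png

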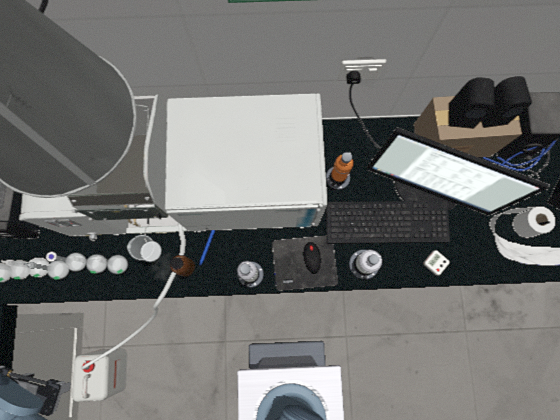

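The tall slim white-band can is at scene (210,222) / top (247,267). The short wide can is at scene (301,312) / top (367,263), and an orange look-alike is at scene (369,235) / top (342,168). The bottle is at scene (184,190). The white tall slim can fits the description; I'll confirm it in a crop and measure its cap.

```bash
python3 - <<'E'
from h import *
ims=[]
for n,(c,w) in {"scene":(210,215),"top":(247,267)}.items():
    p=snapshot(n); h=36
    ims.append(cv2.resize(p["frame"][w-h:w+h,c-h:c+h,::-1],(396,396),interpolation=cv2.INTER_CUBIC))
    pts=np.array([world(p,u,v) for v in range(w-h,w+h) for u in range(c-h,c+h) if p["range_z"][v,u]>0])
    near=pts[np.hypot(pts[:,0]-.45,pts[:,1]-.12)<.06]
    print(n,np.linalg.inv(p["view"])[:3,3].round(2),"zmax",near[:,2].max().round(4))
    for lo,hi in((.203,.22),(.195,.203),(.05,.15)):
        q=near[(near[:,2]>lo)&(near[:,2]<hi)]
        if len(q): print(lo,len(q),q.mean(0).round(4),q.min(0).round(4),q.max(0).round(4))
cv2.imwrite("pics/crop1.png",np.hstack(ims))
E
```

```text
scene [-0.06 -0.82  1.1 ] zmax 0.2101
0.203 66 [0.4408 0.1111 0.206 ] [0.4248 0.0954 0.2032] [0.456  0.1277 0.2101]
0.195 32 [0.438  0.1029 0.1998] [0.4262 0.0947 0.1953] [0.456  0.1218 0.203 ]
0.05 500 [0.4314 0.0939 0.102 ] [0.4131 0.0804 0.0505] [0.4637 0.1269 0.1498]
top [0.34 0.02 1.38] zmax 0.2143
0.203 93 [0.4435 0.1113 0.2088] [0.4301 0.0982 0.2042] [0.4609 0.1265 0.2143]
0.195 4 [0.4385 0.109  0.2008] [0.4284 0.1046 0.1978] [0.4583 0.1134 0.2028]
0.05 56 [0.4267 0.0988 0.1072] [0.4168 0.0851 0.0514] [0.4524 0.1294 0.1493]
```

View pics/crop1.png

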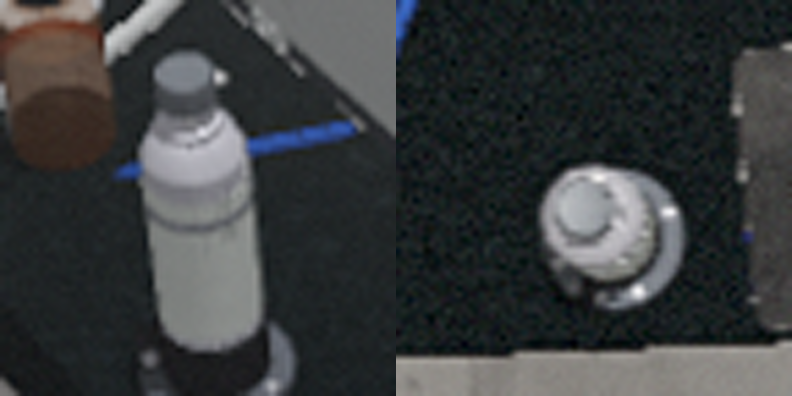

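The crop shows the tall white-band can with a plain grey cap and its outlet stub, so it's the right one and not orange. Cap centre is about (0.442, 0.1115). I'll shut the fingers, raise the tool and travel over.

step_arm:
  commands:
    - [[0,0,-2],0]
    - [[0,0,-3],0]
    - [[0,0,-3],0]
    - [[-1,-1,0],0]
    - [[-2,-2.1,0],0]
    - [[-2,-2.1,0],0]
    - [[-2,-2.1,0],0]
    - [[-2,-2.1,0],0]
    - [[-2,-2.1,0],0]
    - [[-2,-2.1,0],0]
  fingers: 0
  newtons: 20

```text
time: 1.5
position: [0.2621, 0.4592, 0.3012]
tool_rot: [-0.0, 0.134, 0.991, -0.001]
contact_force: [0.6, -0.1, -0.4]
opening: 0.184
gripper_force: 0.0
```

step_arm:
  commands:
    - [[-2,-2.1,0],0]
    - [[-2,-2.1,0],0]
    - [[-2,-2.1,0],0]
    - [[-2,-2.1,0],0]
    - [[-2,-2.1,0],0]
    - [[-2,-2.1,0],0]
    - [[-2,-2.1,0],0]
    - [[-2,-2.1,0],0]
    - [[-2,-2.1,0],0]
    - [[-2,-2.1,0],0]

```text
time: 2.5
position: [0.3987, 0.2039, 0.3013]
tool_rot: [-0.001, 0.134, 0.991, -0.0]
contact_force: [-0.2, -0.4, -0.3]
opening: 0.006
gripper_force: 0.0
```

step_arm:
  commands:
    - [[-2,-2.3,0],0]
    - [[-2,-2.3,0],0]
    - [[-1.7,-2,0],0]
    - [[-1,-1.1,0],0]
    - [[0,0,2],0]
    - [[0,0,2],0]
    - [[0,0,1],0]
    - [[0,0,0],0]
    - [[0,0,0],0]

```text
time: 3.4
position: [0.443, 0.1134, 0.2527]
tool_rot: [0.0, 0.134, 0.991, -0.0]
contact_force: [-0.3, -0.3, 0.9]
opening: 0.006
gripper_force: 0.0
```

```bash
python3 - <<'E'
from h import *
s=r.get_state(); print(s["time"],s["position"],s["contact_force"])
p=snapshot("scene"); c,w,h=215,185,45
a=cv2.resize(p["frame"][w-h:w+h,c-h:c+h,::-1],(396,396),interpolation=cv2.INTER_CUBIC)
p=snapshot("top"); c,w=247,267
b=cv2.resize(p["frame"][w-h:w+h,c-h:c+h,::-1],(396,396),interpolation=cv2.INTER_CUBIC)
cv2.imwrite("pics/crop2.png",np.hstack([a,b]))
E
```

```text
3.4 [0.44303111 0.11339786 0.25271022] [-0.26580955 -0.31448707  0.8993479 ]
```

View pics/crop2.png

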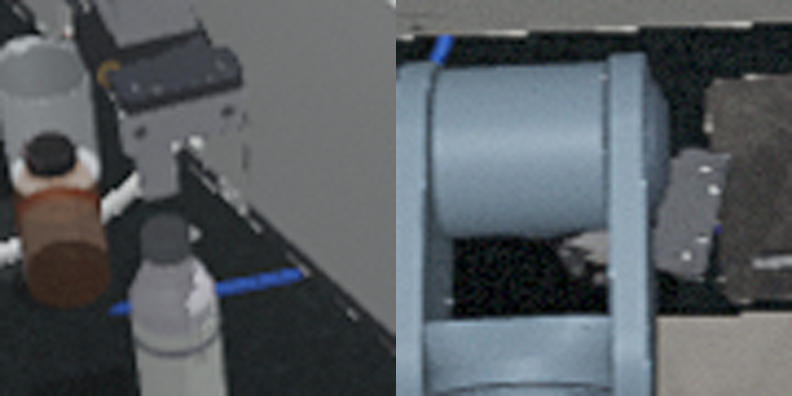

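The shut fingers hang over the duster's cap (left crop, tips at about (158,190), cap at (165,235)). I'll shift 2 mm to centre, then press down in small steps.

step_arm:
  commands:
    - [[0,-0.2,0.5],0]
    - [[0,0,1],0]
    - [[0,0,0.8],0]
    - [[0,0,0.2],0]
    - [[0,0,0.2],0]
    - [[0,0,0.2],0]
    - [[0,0,0],0]
    - [[0,0,0],0]

```text
time: 4.3
position: [0.4425, 0.1115, 0.2237]
tool_rot: [-0.0, 0.134, 0.991, -0.0]
contact_force: [-1.6, -0.6, 2.6]
opening: 0.002
gripper_force: 1.2
```

step_arm:
  commands:
    - [[0,0,0.2],0]
    - [[0,0,0.15],0]
    - [[0,0,0.1],0]
    - [[0,0,0],0]
    - [[0,0,0],0]

```text
time: 4.8
position: [0.4428, 0.1115, 0.2193]
tool_rot: [0.0, 0.134, 0.991, 0.0]
contact_force: [-1.8, 0.7, 4.2]
opening: 0.004
gripper_force: 2.2
```

step_arm:
  commands:
    - [[0,0,0.1],0]
    - [[0,0,0],0]
    - [[0,0,0],0]

```text
time: 5.1
position: [0.4428, 0.1115, 0.2191]
tool_rot: [0.0, 0.134, 0.991, 0.0]
contact_force: [-4.0, -0.0, 9.4]
opening: 0.004
gripper_force: 4.6
```

step_arm:
  commands:
    - [[0,0,0.1],0]
    - [[0,0,0],0]
    - [[0,0,0],0]
    - [[0,0,0],0]

```text
time: 5.5
position: [0.4429, 0.1115, 0.219]
tool_rot: [0.0, 0.134, 0.991, -0.0]
contact_force: [-7.1, -0.5, 13.7]
opening: 0.004
gripper_force: 6.9
```

The cap is hard against its stop: the force rises and the position no longer changes. Now I'll release straight up and move away.

step_arm:
  commands:
    - [[0,0,-0.3],0]
    - [[0,0,-0.4],0]
    - [[0,0,-0.5],0]
    - [[0,0,-1],0]
    - [[0,0,-2],0]
    - [[0,0,-3],0]
    - [[0,0,-3],0]
    - [[0,0,-2],0]
    - [[0,0,0],0]

```text
time: 6.4
position: [0.4438, 0.1115, 0.3423]
tool_rot: [0.003, 0.134, 0.991, 0.0]
contact_force: [0.7, -0.6, -0.4]
opening: 0.006
gripper_force: 0.0
```

step_arm:
  commands:
    - [[1,1,0],0]
    - [[2,2.2,0],0]
    - [[2,2.2,0],0]
    - [[2,2.2,0],0]
    - [[2,2.2,0],0]
    - [[2,2.2,0],0]
    - [[2,2.2,0],0]
    - [[2,2.2,0],0]
    - [[1,1,0],0]
    - [[0,0,0],0]

```text
time: 7.4
position: [0.3323, 0.3228, 0.3368]
tool_rot: [-0.002, 0.132, 0.991, -0.001]
contact_force: [-0.3, -0.1, -0.2]
opening: 0.003
gripper_force: 0.0
```

```bash
python3 - <<'E'
from h import *
s=r.get_state(); print(s["time"],s["position"],s["contact_force"],abs(s["qd"]).max())
p=snapshot("scene"); save(p,"scene3")
for n in("scene","top"):
    p=snapshot(n); c,w=(210,193) if n=="scene" else (247,267); h=26
    pts=np.array([world(p,u,v) for v in range(w-h,w+h) for u in range(c-h,c+h) if p["range_z"][v,u]>0])
    q=pts[(np.hypot(pts[:,0]-.4425,pts[:,1]-.1115)<.02)&(pts[:,2]<.25)&(pts[:,2]>.19)]
    print(n,len(q),np.median(q[q[:,2]>.2],0) if len(q) else "",q[:,2].max() if len(q) else "")
E
```

```text
7.4 [0.33226076 0.32283283 0.33679385] [-0.2964871  -0.1122914  -0.22467554] 0.048203377866317496
scene 117 [0.4397404  0.10905865 0.20523447] 0.20966780473111124
top 99 [0.44394385 0.1100374  0.20807875] 0.21508568216997892
```

View pics/scene3.png

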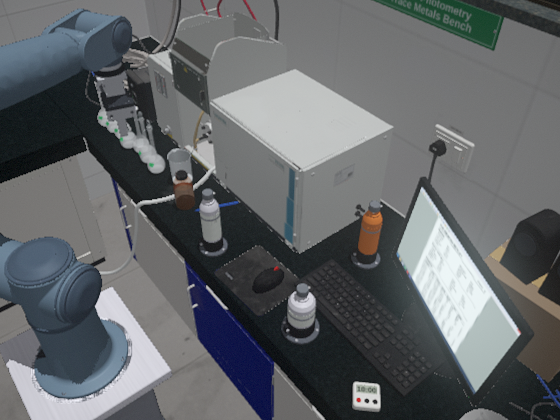

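The picture shows the duster (210,222) with its cap fully up, its top at about 0.21 m as before. The foam can (301,312) and the bottle (184,190) haven't moved, and the arm is clear. I'm handing the job in.

```bash
python3 -c "
from cell import r
print(r.close_job())"
```

```text
the job is handed in; nothing more can be done
None
```

I pressed the gas duster's cap straight down to its stop (about 14 N at the wrist), let it spring fully back up, moved the arm clear and handed the job in at about 7.5 s; the short can and the bottle were not touched.

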